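# Screw the support jack up under an engraving blank

## Task

Take the red-handled tommy pin out of its blue stand and use it to turn the jack's socketed collar clockwise (seen from above), moving the pin from socket to socket since the brass blank blocks its way round, until the jack pad bears on the underside of the blank and the collar comes up firm. Firm means a sideways push of about 10 N at the pin, held a moment; never press on the collar or the workholder with more than 25 N. Turn the collar only with the pin, then put the pin back upright in its stand, fully home, and leave the jack tight and the things standing around where they are.

Things in the scene. Friction and masses are not known exactly. Their poses are not given: they have to be found in the camera images.
- fixture: fixed workholder: aluminium base 116 x 220 x 10 mm, two grey risers and, clamped across them, a brass blank 36 mm wide (along x), 216 mm long (along y), 6 mm thick, underside 50 mm and top 56 mm above the desk; end clamps reach 67 mm. Origin: centre of the base's underside, on the desk; y runs along the blank. The jack's axis passes through this origin
- collar: steel eight-sided collar of the jack, 97 mm across, 21 mm thick, showing on both sides of the blank. Turns about its own vertical z axis. Origin: centre of its underside, 21 mm above the desk (top face 42 mm above it). Eight blind sockets in the top face, 11 mm square, 16 mm deep, no chamfer, centres 38 mm from the axis at 0, 45, 90 ... 315 degrees from its own x axis
- socket0 (a point): centre of the mouth of the collar's socket at 0 degrees. A pin in a socket takes about 2 N to turn the free collar, which stays where it is left; once the pad bears, the push at the pin rises by roughly 4 N a millimetre (that bit springs back when let off; the pad stays up). A pin meets the blank's edge 0.95 rad either side of the direction square to the blank, seen from the axis
- pad (a point): centre of the top of the jack's brass pad, 23 mm across, on the jack's axis. Turning the collar clockwise from above raises it by 1.6 mm a radian; it starts 3.2 to 4.5 mm (2 to 2.8 rad) below the blank and bears on it at 50 mm above the desk
- pin_stand: blue block 60 x 60 x 26 mm, fixed to the desk, with one round hole from above, 10 mm wide and 20 mm deep, in the middle; origin: centre of its underside, on the desk
- stand_hole (a point): centre of the mouth of the stand's hole, 26 mm above the desk
- pin: tommy pin, 91 mm long, 60 g, standing upright in the stand at the start: round steel shaft 8 mm thick with a tapered tip, from 0 to 38 mm; above it a red handle 14 mm square, with flats facing its x and y, from 38 to 88 mm; a small steel cap. Origin: the end of the tip; z runs up the pin to the handle
- pin_tip (a point): the end of the pin's tip (at the pin's origin)
- pin_grip (a point): middle of the pin's red handle, 63 mm above the tip
- oil_bottle: oil bottle with red spout, 41 x 40 x 118 mm, bystander; origin: centre of its underside
- marker_black: black and white marker, 17 x 135 x 16 mm, lying, bystander; origin: centre of its underside
- v_block: grey V-block 40 x 40 x 30 mm, bystander; origin: centre of its underside
- masking_tape: roll of masking tape, 96 mm across, 25 mm high, bystander; origin: centre of its underside
- sticky_pad: yellow pad of notes, 77 x 77 x 10 mm, bystander; origin: centre of its underside
Not all that is in view belongs to the job. There is more than one size of the pin_stand; the job needs the middle-sized.

How it is judged:
By the outcome, as a careful person would: the job done as asked, in the order asked, and still so for the second after the job is handed in, with the robot touching nothing.
It also fails if it takes over 72 s, if anything falls off the work surface, if the arm or the gripper's body presses on something with over 40 N, if the wrist force passes 120 N, or if a joint passes its speed limit or range.

## Robot

A 7-joint arm with a two-finger parallel gripper is mounted at the origin on a cart in front of the work surface, level with it; the furniture and walls round the work are solid. World frame = base frame: x ahead of the robot, y to its left, z up, the work surface at z = 0. Lengths are in m, angles in rad, forces in N, time in s.
With the tool pointing down it reaches from about 0.35 to 0.9 m from the base axis. Payload 19.9 kg.
Tool frame: the origin (TCP) lies midway between the tips of the shut fingers; the grasp point (between the pads) lies 19 mm behind it; z points along the fingers, y is the line along which they close (so a half turn about z gives the same grasp; the last joint's range is limited). The gripper opens to 85 mm and grips with 20 to 120 N. Pads are 22 mm wide; open, the fingers measure 114 mm over their backs; the gripper's body (76 mm by 85 mm) begins 54 mm behind the grasp point. The pads swing forward as they close: fully open they stand 13 mm farther back than shut.
Start: joints at [-1.171, 0.417, -0.01, 1.614, 0.005, 1.111, -0.053], TCP at [0.267, 0.565, 0.231] pointing down, gripper open.
Joint ranges: [-2.81, 2.81], [-0.39, 2.02], [-1.27, 1.25], [0.06, 2.57], [-1.19, 4.33], [0.19, 2], [-2.82, 2.82]. Speed limits (rad/s): [1.89, 1.89, 2.39, 2.39, 3.01, 3.01, 3.01].

## Interface

Orientations are given as a unit quaternion [x, y, z, w].
In Python, from rig import robot, camera, calibration gives the robot as it stands.
- The arm moves only by the shell command python3 -m jog 'ROWS' [FORCE]. ROWS is JSON, one flat list of numbers, 5 for each row, row after row: the shift along the tool's x, y, z in mm, then the turn about the tool's z in degrees, then the finger opening in mm, from 0 to 85.4. In form: [tx, ty, tz, yaw, claw, tx, ty, tz, yaw, claw, ...]. A call has 1 to 8 rows; each row is the pose to reach, as a shift and turn from the pose commanded when the call began, along the tool's axes at that moment; what a row does not reach only later rows make up. A row lasts 1/8 s, in which the tool goes at most 62.5 mm and 10.7 degrees, less where a joint would pass 70% of its speed; a pose out of reach is approached as far as the arm can. A call with a gripper value outside its range is refused whole. The fingers move at their own pace and stop on an object; FORCE is the grip in N (left out, the last holds). Time passes only in rows, so rows that repeat a pose let the fingers close. It gives the time, the measured TCP pose, the force, the opening and the grip force at its end, in the units of the state.
- robot.get_state(): the state, without advancing time (a new reading comes with each control period).
- camera(name): name is "scene" or "top" or "wrist"; returns (picture, depth): 384x512x3 uint8, blue, green, red; 384x512 float32, m along the optical axis (not along the pixel's ray), 0 where there is no reading.
- calibration(name): a dict with "intrinsics" (3x3 intrinsics, pixels), "R" (3x3) and "t" (3): a world point X has camera coordinates R X + t; the wrist camera has in their place "T_tool_cam" (4x4, takes a point from camera to tool coordinates, whose origin is the TCP and whose axes are the flange's). Camera axes: x right, y down, z forward; pixel columns grow to the right and rows downward; lengths in m; the calibration is good to about 2 mm. The wrist camera is an equidistant fisheye: a pixel r from the principal point sees the ray r / f radians off the axis. A picture is of the moment at which its call begins: read the wrist's pose just before it. calibration takes no time and is no camera call.
- robot.sign_off(): hands the job in; it is judged then, once.
The state is a dict: "time": time; "joint_pos": joint angles; "qvel": joint speeds; "joint_efforts": joint torques, N m; "tool_pos": TCP position; "tcp_rot": TCP orientation; "contact_force": force on the tool from outside, world axes, zero at the start; "torque": the same for the moment, N m; "width": opening from 0.0 (shut) to 1.0 (fully open); "gripper_force": force on a finger pad.
Only numpy, scipy, OpenCV 4.12 (cv2) and the standard library are available. Lean on these libraries where they do the work, as an engineer would, in place of code of your own. Each camera call takes 0.05 s, during which the arm holds its last target. There are 200 camera calls.

## Working session

There is one attempt and no reset: what is moved stays moved. The work goes in short steps, Python scripts to look and compute and a shell command to move; the robot and the scene stay as the last step left them, time stands still between calls to the robot, and variables do not carry over. Pictures are saved under pics/ and viewed, at most 10 in all, crops included, and the job is handed in when it is done.

```bash
ls; mkdir -p pics; python3 - <<'E'
from rig import robot,camera,calibration
import cv2,numpy as np
for n in("scene","top"):
    p,d=camera(n); cv2.imwrite(f"pics/{n}0.png",p); np.save(f"pics/{n}0.npy",d); c=calibration(n); print(n,c)
s=robot.get_state();print(s)
print(calibration("wrist"))
E
```

```text
pics
scene {'intrinsics': array([[468.09801758,   0.        , 242.24081848],
       [  0.        , 468.09801758, 189.89801298],
       [  0.        ,   0.        ,   1.        ]]), 'R': array([[ 0.86474653, -0.50200657, -0.01424232],
       [-0.35344496, -0.58820063, -0.72739032],
       [ 0.35677737,  0.63404213, -0.68607615]]), 't': array([-0.4302682 ,  0.25487884,  1.44515835])}
top {'intrinsics': array([[362.25723463,   0.        , 257.05044922],
       [  0.        , 362.25723463, 194.89587179],
       [  0.        ,   0.        ,   1.        ]]), 'R': array([[ 0.02786056, -0.99881716,  0.03985053],
       [-0.98879098, -0.03338704, -0.14552561],
       [ 0.14668397, -0.03534942, -0.98855158]]), 't': array([-0.00197985,  0.53167077,  0.96654083])}
{'time': 0.1, 'joint_pos': array([-1.17050629,  0.41790177, -0.01032501,  1.61410061,  0.00469975,
        1.11069569, -0.05294605]), 'qvel': array([ 0.00168349, -0.00117815, -0.00129667, -0.00067752, -0.00017824,
        0.00068797, -0.00075318]), 'joint_efforts': array([ 1.74904442e-03, -8.65814996e+01,  6.81374520e-01, -4.35633087e+
[... 205 characters left out ...]
]), 'contact_force': array([0.58251419, 0.02885578, 0.53726631]), 'torque': array([-0.02561655, -0.01079766, -0.01486674]), 'gripper_force': 0.0, 'width': 0.9980103647933964}
{'intrinsics': array([[297.31863964,   0.        , 255.42604261],
       [  0.        , 297.31863964, 191.80443684],
       [  0.        ,   0.        ,   1.        ]]), 'T_tool_cam': array([[ 2.11748313e-04, -9.55425211e-01, -2.95233165e-01,
         7.47591558e-02],
       [ 9.99998527e-01, -3.00545492e-04,  1.68983976e-03,
         1.39553228e-03],
       [-1.70324651e-03, -2.95233088e-01,  9.55423740e-01,
        -1.42375367e-01],
       [ 0.00000000e+00,  0.00000000e+00,  0.00000000e+00,
         1.00000000e+00]])}
```

View pics/scene0.png

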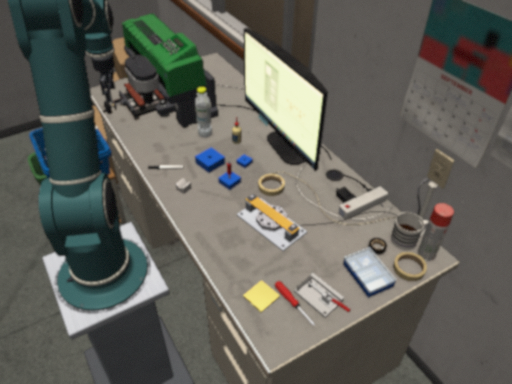

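View pics/top0.png

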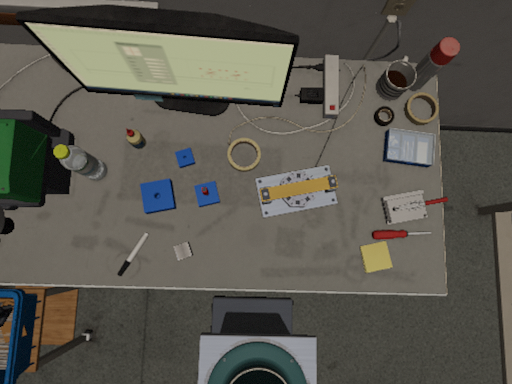

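Blue blocks in the top view: large at (158,196), small at (185,157), and a middle-sized one at (207,193) with the red handle in it. The middle one fits, since it holds the pin. I'll confirm with a crop and measured sizes.

```bash
cat >h.py <<'E'
import numpy as np,cv2
from rig import robot,camera,calibration
from scipy.spatial.transform import Rotation as Ro
def top_ray(u,v,z,n="top"):
    c=calibration(n);K=c["intrinsics"];R=c["R"];t=c["t"]
    r=R.T@np.linalg.inv(K)@np.array([u,v,1.]);o=-R.T@t
    return o+r*(z-o[2])/r[2]
def wpose():
    s=robot.get_state();T=np.eye(4);T[:3,:3]=Ro.from_quat(s["tcp_rot"]).as_matrix();T[:3,3]=s["tool_pos"]
    return T@calibration("wrist")["T_tool_cam"]
def wray(T,u,v,z):
    K=calibration("wrist")["intrinsics"];x=(u-K[0,2])/K[0,0];y=(v-K[1,2])/K[1,1];r=np.hypot(x,y)
    d=np.array([x/r*np.sin(r),y/r*np.sin(r),np.cos(r)]) if r>1e-9 else np.array([0,0,1.])
    d=T[:3,:3]@d;return T[:3,3]+d*(z-T[2,3])/d[2]
def wproj(T,X):
    K=calibration("wrist")["intrinsics"];p=T[:3,:3].T@(np.asarray(X,float)-T[:3,3])
    r=np.arctan2(np.hypot(p[0],p[1]),p[2]);h=np.hypot(p[0],p[1])+1e-12
    return np.array([K[0,0]*r*p[0]/h+K[0,2],K[1,1]*r*p[1]/h+K[1,2]])
def snap(name,n="wrist"):
    T=wpose();p,d=camera(n);cv2.imwrite(f"pics/{name}.png",p);np.savez(f"pics/{name}.npz",T=T,d=d,p=p);return T,p,d
E
python3 - <<'E'
from h import *
p=cv2.imread("pics/top0.png");b,g,r=[p[...,i].astype(int) for i in range(3)]
def rep(n,m,z):
    k,l,st,c=cv2.connectedComponentsWithStats(m.astype(np.uint8))
    for i in range(1,k):
        if st[i,4]>25:
            q=cv2.minAreaRect(np.argwhere(l==i)[:,::-1].astype(np.float32)); w=[top_ray(*x,z) for x in cv2.boxPoints(q)]
            e=[w[1]-w[0],w[2]-w[1]]
            print(n,np.round(q[0],1),st[i,4],"ctr",np.round(np.mean(w,0)[:2],4),"size",[round(np.linalg.norm(x),3) for x in e],"ang",[round(np.degrees(np.arctan2(x[1],x[0])),1) for x in e])
rep("blue",(b>110)&(r<60)&(g<110),.026)
rep("brass",(r>150)&(b<110)&(g>90)&(g<r-20),.056)
rep("red",(r>120)&(g<60)&(b<60),.088)
cv2.imwrite("pics/crop0.png",cv2.resize(p[130:230,125:345],None,fx=3.6,fy=3.6,interpolation=cv2.INTER_CUBIC))
E
```

```text
blue [184.4 156.8] 234 ctr [0.6354 0.2229] size [np.float64(0.044), np.float64(0.044)] ang [np.float64(-70.4), np.float64(-160.8)]
blue [156.6 195.2] 854 ctr [0.5233 0.2932] size [np.float64(0.084), np.float64(0.082)] ang [np.float64(-77.3), np.float64(-166.4)]
blue [206.6 193.2] 383 ctr [0.5335 0.1554] size [np.float64(0.059), np.float64(0.059)] ang [np.float64(-74.4), np.float64(-164.5)]
blue [ 11.2 334.9] 205 ctr [0.1466 0.6416] size [np.float64(0.043), np.float64(0.22)] ang [np.float64(-84.6), np.float64(-169.0)]
brass [298.  187.7] 713 ctr [ 0.5529 -0.0975] size [np.float64(0.17), np.float64(0.034)] ang [np.float64(-77.4), np.float64(-169.5)]
red [436.1 201.1] 41 ctr [ 0.5237 -0.4654] size [np.float64(0.057), np.float64(0.005)] ang [np.float64(-76.5), np.float64(-170.7)]
red [390.  234.5] 159 ctr [ 0.4306 -0.3373] size [np.float64(0.08), np.float64(0.013)] ang [np.float64(-88.3), np.float64(178.1)]
```

View pics/crop0.png

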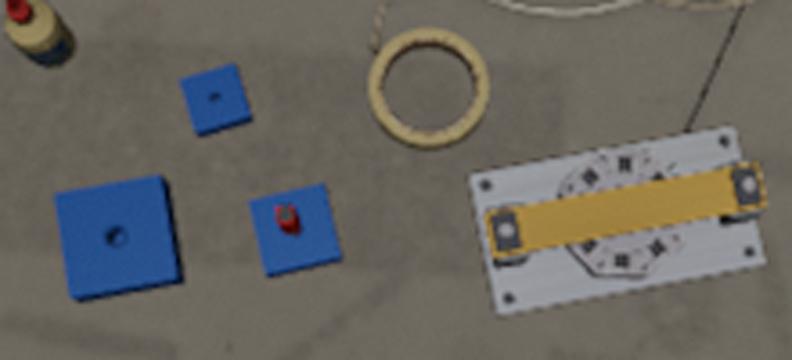

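The crop confirms it: the block with the red pin measures 59 mm, against 84 and 44 mm for the other two. Next I move over it for a wrist view.

```bash
python3 -m jog '[-50,-30,0,-5,40,-105,-65,0,-10,40,-160,-100,0,-16,40,-220,-135,0,-22,40,-280,-170,0,-28,40,-340,-210,0,-34,40,-400,-250,0,-38,40,-413,-258,0,-38,40]'; python3 -m jog '[0,0,0,0,40,0,0,0,0,40]'; python3 - <<'E'
from h import *
T,p,d=snap("w1")
print(np.round(wproj(T,[.5335,.1554,.026])),np.round(wproj(T,[.5335,.1554,.094])),robot.get_state()["tool_pos"])
E
```

```text
time: 1.1
tool_pos: [0.5311, 0.1528, 0.2312]
tcp_rot: [-0.111, 0.994, -0.0, -0.0]
contact_force: [0.2, 0.9, 0.1]
width: 0.465
gripper_force: 0.0
time: 1.35
tool_pos: [0.5299, 0.1556, 0.231]
tcp_rot: [-0.111, 0.994, 0.0, -0.0]
contact_force: [-0.4, 0.1, -0.1]
width: 0.468
gripper_force: 0.0
[254. 168.] [253. 183.] [0.5297225  0.15614636 0.23108937]
```

View pics/w1.png

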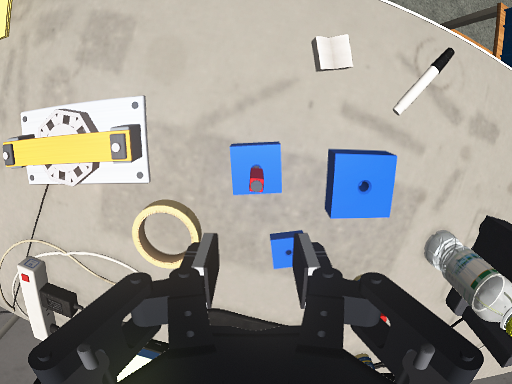

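The wrist view shows the pin cap at (256,186) in the middle stand (256,168), with the fixture at left around (70,147). Now to measure both.

```bash
python3 - <<'E'
from h import *
q=np.load("pics/w1.npz");T,p,d=q["T"],q["p"],q["d"]
b,g,r=[p[...,i].astype(int) for i in range(3)]
m=(b>150)&(r<90);k,l,st,c=cv2.connectedComponentsWithStats(m.astype(np.uint8))
i=l[150,240]; pts=np.argwhere(l==i)[:,::-1]
w=np.array([wray(T,u,v,.026)[:2] for u,v in pts]);R=cv2.minAreaRect((w*1000).astype(np.float32));print("stand",R)
sub=p[160:200,236:276];m=(r>140)&(g<60)&(b<70);m[:,:230]=0;m[:,280:]=0;m[:140]=0;m[200:]=0
pts=np.argwhere(m)[:,::-1];print("red bbox",pts.min(0),pts.max(0))
for z in(.094,):
  w=np.array([wray(T,u,v,z)[:2] for u,v in pts]);print(cv2.minAreaRect((w*1000).astype(np.float32)))
print("cap ctr at .097",wray(T,256,186,.097),"tooly",T[:3,0])
cv2.imwrite("pics/c1.png",np.hstack([cv2.resize(p[140:200,226:286],(390,390),interpolation=cv2.INTER_CUBIC),cv2.resize(p[85:195,0:160],(567,390),interpolation=cv2.INTER_CUBIC)[:,:400]]))
E
```

```text
stand ((534.555908203125, 158.3929443359375), (60.0528450012207, 59.3825798034668), 15.418212890625)
red bbox [250 178] [262 191]
((534.4490356445312, 158.31236267089844), (13.194734573364258, 11.713560104370117), 12.412591934204102)
cap ctr at .097 [0.53507368 0.1584478  0.097     ] tooly [-0.21991336  0.97551888  0.00100939]
```

View pics/c1.png

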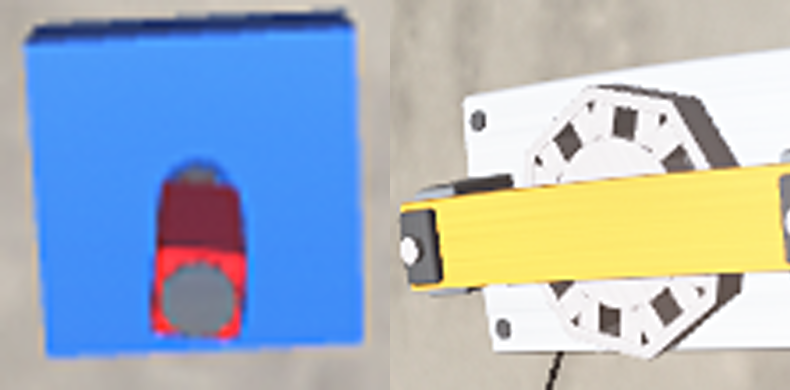

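```bash
python3 -m jog '[-3,1,40,0,40,-5,1,90,0,40,-5,1,140,0,40,-5,1,165,0,40,-5,1,175,0,40,-5,1,175,0,40]' 80;python3 -m jog '[0,0,0,0,5,0,0,0,0,5,0,0,0,0,5,0,0,0,0,5]' 80
```

```text
time: 2.15
tool_pos: [0.5347, 0.1579, 0.0565]
tcp_rot: [-0.111, 0.994, 0.0, -0.0]
contact_force: [0.3, 0.6, 0.4]
width: 0.467
gripper_force: 0.0
time: 2.65
tool_pos: [0.5356, 0.1576, 0.0573]
tcp_rot: [-0.111, 0.994, 0.0, 0.001]
contact_force: [-0.3, 1.3, 6.6]
width: 0.152
gripper_force: 77.9
```

```bash
python3 -m jog '[0,0,-10,0,5,0,0,-25,0,5,0,0,-50,0,5,0,0,-100,0,5,15,-50,-100,0,5,35,-110,-100,0,5,60,-170,-100,0,5,79,-220,-100,0,5]';python3 -m jog '[0,-33,0,0,5,0,-33,0,0,5,0,-33,0,0,5]'; python3 - <<'E'
from h import *
T,p,d=snap("w2");print(robot.get_state()["tool_pos"])
b,g,r=[p[...,i].astype(int) for i in range(3)]
v=wproj(T,[.55,-.0975,.042]);print(v)
u,w=v.astype(int);cv2.imwrite("pics/c2.png",cv2.resize(p[max(0,w-90):w+90,u-110:u+110],None,fx=3.3,fy=3.3,interpolation=cv2.INTER_CUBIC));print(u-110,max(0,w-90))
E
```

```text
time: 3.65
tool_pos: [0.5056, -0.0769, 0.1576]
tcp_rot: [-0.11, 0.994, -0.0, 0.001]
contact_force: [0.1, -0.6, -0.4]
width: 0.15
gripper_force: 77.9
time: 4.03
tool_pos: [0.5135, -0.1063, 0.1569]
tcp_rot: [-0.111, 0.994, 0.0, 0.0]
contact_force: [0.1, 0.3, -1.2]
width: 0.153
gripper_force: 78.0
[ 0.5134597  -0.10589896  0.15674233]
[254.81468622 224.00211662]
144 134
```

View pics/c2.png

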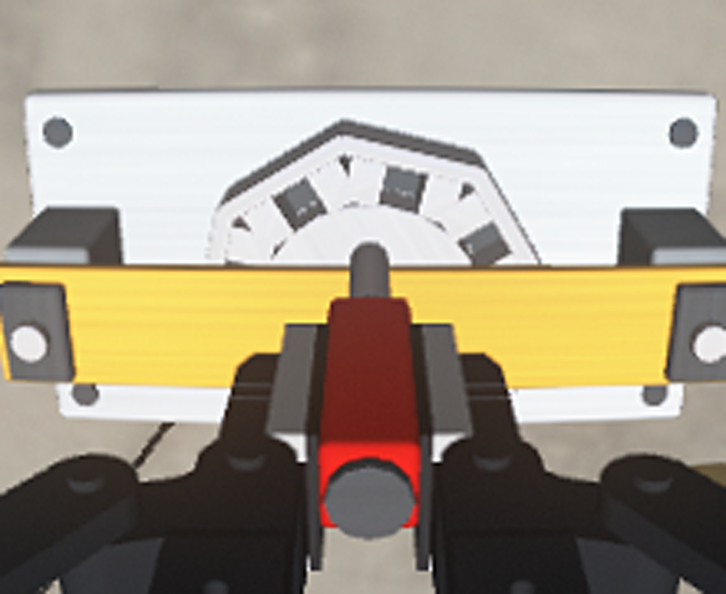

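The view shows three near sockets at crop (298,201), (403,188) and (489,243), and base bolts at (57,132), (683,131), (85,391) and (655,391). The pin is held straight, with its tip near (371,243).

```bash
python3 - <<'E'
from h import *
from scipy.optimize import least_squares
q=np.load("pics/w2.npz");T,p=q["T"],q["p"]
f=lambda x,y:(x/3.3+144-.35,y/3.3+134-.35)
B=np.array([wray(T,*f(*c),.010)[:2] for c in[(57,132),(683,131),(85,391),(655,391)]]);print("bolts",B.round(4),"mean",B.mean(0).round(4))
for e in(B[1]-B[0],B[3]-B[2],B[0]-B[2],B[1]-B[3]):print(np.linalg.norm(e).round(4),np.degrees(np.arctan2(e[1],e[0])).round(2))
S=np.array([wray(T,*f(*c),.042)[:2] for c in[(298,201),(403,188),(489,243)]]);print("S",S.round(4))
def m(x,k):a=x[2]+k*np.pi/4;return x[:2]+.038*np.array([np.cos(a),np.sin(a)])
r=least_squares(lambda x:np.r_[[m(x,-k)-S[k] for k in range(3)]].ravel(),[.55,-.0975,4.]);print("fit",r.x[:2].round(4),np.degrees(r.x[2]).round(1),(r.fun*1000).round(1))
c=B.mean(0);print("about bolts ctr: rad,ang",[(round(np.hypot(*(s-c))*1000,1),round(np.degrees(np.arctan2(*(s-c)[::-1]))%360,1)) for s in S])
print("tip",wray(T,*f(371,258),.1057)[:2],"tcp",robot.get_state()["tool_pos"][:2])
E
```

```text
bolts [[ 0.5309 -0.2015]
 [ 0.4874 -0.0099]
 [ 0.6202 -0.1814]
 [ 0.5771  0.0105]] mean [ 0.5539 -0.0956]
0.1964 102.81
0.1966 102.68
0.0916 -167.31
0.092 -167.18
S [[ 0.5258 -0.1224]
 [ 0.5158 -0.095 ]
 [ 0.5262 -0.0677]]
fit [ 0.5531 -0.0953] 224.6 [ 0.3  0.5 -0.6  0.   0.3 -0.5]
about bolts ctr: rad,ang [(np.float64(38.9), np.float64(223.7)), (np.float64(38.1), np.float64(179.2)), (np.float64(39.3), np.float64(134.9))]
tip [ 0.51379876 -0.10468575] tcp [ 0.5134597  -0.10589896]
```

```bash
python3 -m jog '[-8,-19.5,10,0,5,-8,-19.5,30,0,5,-8,-19.5,50,0,5,-8,-19.5,56,0,5,-8,-19.5,56,0,5]'; python3 - <<'E'
from h import *
T,p,d=snap("w3");print(robot.get_state()["tool_pos"])
v=wproj(T,[.5261,-.1219,.042]);print(v, wproj(T,[.5158,-.095,.042]))
u,w=v.astype(int);cv2.imwrite("pics/c3.png",cv2.resize(p[w-70:w+40,u-60:u+90],None,fx=5,fy=5,interpolation=cv2.INTER_CUBIC));print(u-60,w-70)
E
```

```text
time: 4.7
tool_pos: [0.5256, -0.1236, 0.1006]
tcp_rot: [-0.111, 0.994, 0.0, -0.0]
contact_force: [0.2, 0.5, -0.4]
width: 0.148
gripper_force: 78.0
[ 0.52578111 -0.12390102  0.10093888]
[256.18719081 208.46836884] [295.7374998  203.01219562]
196 138
```

View pics/c3.png

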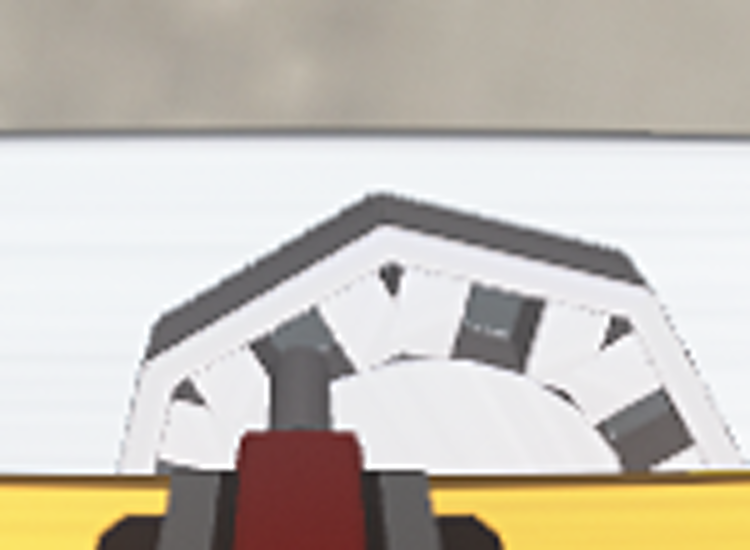

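```bash
python3 - <<'E'
from h import *
T=np.load("pics/w3.npz")["T"];X=np.array([.52578,-.1239,0]);tx=np.array([-.9755,-.22,0])
g=lambda P:((wproj(T,P)-[196,138]+.35)*5).round(0)
for z in(.048,.050,.052):print(z,[g(X+tx*o+[0,0,z]) for o in(0,.003,.004)])
f=lambda x,y,z:wray(T,x/5+196-.35,y/5+138-.35,z)[:2]
S=[f(303,357,.042),f(498,327,.042),f(646,430,.042)];print(np.round(S,4))
print("tip at z .05 if edge r3 at row 346",f(300,346,.05)-tx[:2]*.003)
E
```

```text
0.048 [array([289., 364.]), array([289., 344.]), array([289., 337.])]
0.05 [array([289., 369.]), array([289., 349.]), array([289., 342.])]
0.052 [array([289., 374.]), array([289., 354.]), array([289., 347.])]
[[ 0.5265 -0.1218]
 [ 0.5159 -0.0953]
 [ 0.5269 -0.069 ]]
tip at z .05 if edge r3 at row 346 [ 0.52504506 -0.12255227]
```

```bash
python3 -m jog '[-0.7,0.5,2,0,5,-0.7,0.5,5,0,5,-0.7,0.5,7,0,5,-0.7,0.5,8.5,0,5,-0.7,0.5,10,0,5,-0.7,0.5,11,0,5,-0.7,0.5,12,0,5]'
```

```text
time: 5.62
tool_pos: [0.5261, -0.1236, 0.0883]
tcp_rot: [-0.11, 0.994, -0.0, -0.0]
contact_force: [0.4, -0.8, -0.8]
width: 0.154
gripper_force: 78.0
```

```bash
python3 -m jog '[0,0,3,0,5,0,0,6,0,5,0,0,8.5,0,5,0,0,8.5,0,5]'
```

```text
time: 6.12
tool_pos: [0.5259, -0.1236, 0.0796]
tcp_rot: [-0.11, 0.994, -0.0, -0.0]
contact_force: [0.0, 0.4, -1.5]
width: 0.149
gripper_force: 78.0
```

```bash
python3 -m jog '[2.3,4.4,0,0,5,4.1,9.4,0,0,5,5.2,14.6,0,0,5,5.6,19.9,0,0,5,5.2,25.1,0,0,5,4.1,30.3,0,0,5]';python3 -m jog '[-1.8,5,0,0,5,-4.3,9.7,0,0,5,-7.4,14,0,0,5,-10.6,17.3,0,0,5,-12.1,18.7,0,0,5,-12.1,18.7,0,0,5]'
```

```text
time: 6.88
tool_pos: [0.5153, -0.0946, 0.0798]
tcp_rot: [-0.111, 0.994, -0.0, -0.0]
contact_force: [1.0, -2.3, -0.3]
width: 0.147
gripper_force: 77.9
time: 7.62
tool_pos: [0.5231, -0.0738, 0.0797]
tcp_rot: [-0.111, 0.994, 0.0, -0.0]
contact_force: [-0.6, -2.0, 0.3]
width: 0.149
gripper_force: 78.0
```

```bash
python3 -m jog '[1.1,-1,0,0,5,1.1,-1,-12,0,5,1.1,-1,-26,0,5,6,-20,-26,0,5,6,-40,-26,0,5,3.7,-54.7,-26,0,5,3.7,-54.7,-26,0,5,3.7,-54.7,-26,0,5]'; python3 - <<'E'
from h import *
T,p,d=snap("w4");s=robot.get_state()["tool_pos"];print(s)
u,w=wproj(T,[s[0],s[1],.042]).astype(int);cv2.imwrite("pics/c4.png",cv2.resize(p[w-70:w+40,u-60:u+90],None,fx=5,fy=5,interpolation=cv2.INTER_CUBIC));print(u-60,w-70)
E
```

```text
time: 8.62
tool_pos: [0.5315, -0.1274, 0.1059]
tcp_rot: [-0.111, 0.994, 0.0, -0.0]
contact_force: [0.0, -0.0, 0.0]
width: 0.152
gripper_force: 78.0
[ 0.53142771 -0.12731165  0.10583694]
194 134
```

View pics/c4.png

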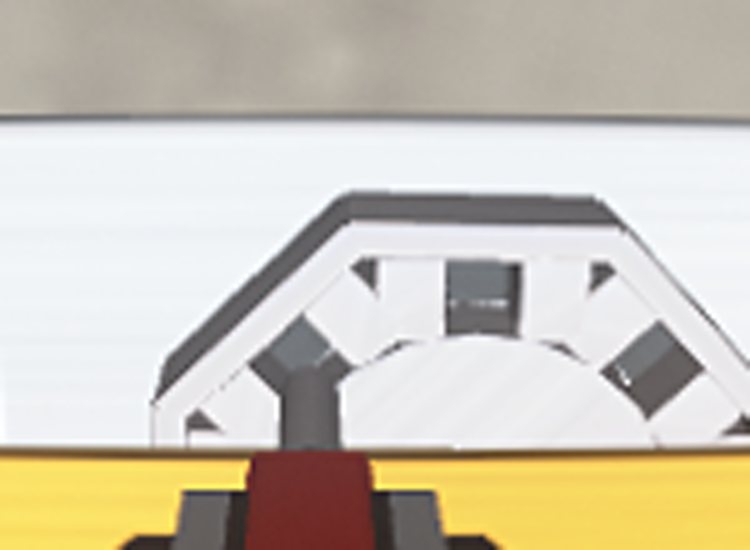

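The pin is about 1 mm right of the socket centre ((310) against (303,361)). Correcting that and inserting.

```bash
python3 -m jog '[0,-1,3,0,5,0,-1,7,0,5,0,-1,10,0,5,0,-1,12,0,5,0,-1,14,0,5,0,-1,16,0,5,0,-1,17,0,5]'; python3 -m jog '[0,0,3,0,5,0,0,6,0,5,0,0,9,0,5,0,0,9,0,5]'
```

```text
time: 9.55
tool_pos: [0.5318, -0.1291, 0.0887]
tcp_rot: [-0.11, 0.994, -0.0, 0.0]
contact_force: [0.5, 0.2, 0.5]
width: 0.15
gripper_force: 78.0
time: 10.05
tool_pos: [0.5317, -0.129, 0.0796]
tcp_rot: [-0.111, 0.994, 0.0, -0.0]
contact_force: [0.5, 0.6, -1.8]
width: 0.152
gripper_force: 77.9
```

```bash
python3 -m jog '[2.7,4,0,0,5,5.5,8.5,0,0,5,7.7,13.3,0,0,5,9.2,18.4,0,0,5,9.4,19.7,0,0,5]';python3 -m jog '[0.3,2,0,0,5,0.5,4,0,0,5]'; python3 -m jog '[0.1,2,0,0,5,0,4,0,0,5]'
```

```text
time: 10.68
tool_pos: [0.518, -0.1116, 0.0799]
tcp_rot: [-0.111, 0.994, -0.0, -0.0]
contact_force: [0.7, -1.0, -0.0]
width: 0.152
gripper_force: 78.1
time: 10.92
tool_pos: [0.5169, -0.1082, 0.0798]
tcp_rot: [-0.11, 0.994, -0.0, 0.0]
contact_force: [2.0, -1.4, -0.7]
width: 0.151
gripper_force: 78.1
time: 11.18
tool_pos: [0.516, -0.1042, 0.0798]
tcp_rot: [-0.11, 0.994, -0.0, -0.0]
contact_force: [1.5, -1.5, -1.2]
width: 0.15
gripper_force: 78.1
```

```bash
python3 -m jog '[-0.1,2,0,0,5,-0.3,3.9,0,0,5]';python3 -m jog '[-0.3,2,0,0,5,-0.7,3.9,0,0,5]'
```

```text
time: 11.42
tool_pos: [0.5154, -0.1004, 0.0798]
tcp_rot: [-0.11, 0.994, -0.0, -0.0]
contact_force: [0.5, -2.0, -0.4]
width: 0.15
gripper_force: 78.1
time: 11.68
tool_pos: [0.5152, -0.0964, 0.0798]
tcp_rot: [-0.11, 0.994, -0.0, -0.0]
contact_force: [1.6, -1.7, -0.6]
width: 0.153
gripper_force: 78.1
```

```bash
python3 -m jog '[-0.5,2,0,0,5,-1.2,3.8,0,0,5]'
```

```text
time: 11.92
tool_pos: [0.5156, -0.0924, 0.0798]
tcp_rot: [-0.11, 0.994, -0.0, -0.0]
contact_force: [1.0, -2.9, -0.7]
width: 0.151
gripper_force: 78.1
```

```bash
python3 -m jog '[-0.7,1.9,0,0,5,-1.6,3.7,0,0,5]'
```

```text
time: 12.18
tool_pos: [0.5163, -0.0885, 0.0798]
tcp_rot: [-0.11, 0.994, -0.0, -0.0]
contact_force: [1.6, -2.4, -0.4]
width: 0.154
gripper_force: 78.1
```

```bash
python3 -m jog '[-0.9,1.8,0,0,5,-1.9,3.5,0,0,5]'
```

```text
time: 12.42
tool_pos: [0.5174, -0.0846, 0.0798]
tcp_rot: [-0.111, 0.994, -0.0, -0.0]
contact_force: [0.6, -2.3, -0.4]
width: 0.152
gripper_force: 78.1
```

```bash
python3 -m jog '[-1.1,1.7,0,0,5,-2.3,3.3,0,0,5]'
```

```text
time: 12.68
tool_pos: [0.5188, -0.0812, 0.0798]
tcp_rot: [-0.11, 0.994, -0.0, -0.0]
contact_force: [-0.7, -5.9, -0.2]
width: 0.151
gripper_force: 78.1
```

The pad has started to bear. Now a finer push.

```bash
python3 -m jog '[-0.6,0.8,0,0,5,-0.6,0.8,0,0,5]'
```

```text
time: 12.92
tool_pos: [0.5191, -0.0807, 0.0798]
tcp_rot: [-0.11, 0.994, -0.0, -0.0]
contact_force: [-1.0, -6.8, -0.5]
width: 0.152
gripper_force: 78.1
```

```bash
python3 -m jog '[-0.6,0.8,0,0,5,-0.6,0.8,0,0,5]'
```

```text
time: 13.18
tool_pos: [0.5193, -0.0801, 0.0797]
tcp_rot: [-0.11, 0.994, -0.001, -0.0]
contact_force: [-1.8, -8.3, -0.2]
width: 0.15
gripper_force: 78.2
```

```bash
python3 -m jog '[-0.8,1,0,0,5,-0.9,1.2,0,0,5,-0.9,1.2,0,0,5]'
```

```text
time: 13.55
tool_pos: [0.5199, -0.0793, 0.0797]
tcp_rot: [-0.11, 0.994, -0.001, -0.001]
contact_force: [-2.1, -10.7, 0.4]
width: 0.151
gripper_force: 78.2
```

```bash
python3 -m jog '[-0.4,0.6,0,0,5,-0.4,0.6,0,0,5,-0.4,0.6,0,0,5,-0.4,0.6,0,0,5,-0.4,0.6,0,0,5,-0.4,0.6,0,0,5,-0.4,0.6,0,0,5,-0.4,0.6,0,0,5]'
```

```text
time: 14.55
tool_pos: [0.5201, -0.0788, 0.0797]
tcp_rot: [-0.11, 0.994, -0.001, -0.001]
contact_force: [-3.8, -10.8, 0.2]
width: 0.149
gripper_force: 78.3
```

```bash
python3 -m jog '[1.2,-1.6,0,0,5,2.5,-3.1,0,0,5,3.2,-4,0,0,5,3.2,-4,0,0,5]'
```

```text
time: 15.05
tool_pos: [0.5185, -0.0818, 0.0798]
tcp_rot: [-0.11, 0.994, -0.0, 0.0]
contact_force: [0.4, -4.1, -1.3]
width: 0.153
gripper_force: 78.5
```

```bash
python3 -m jog '[0.6,-0.8,0,0,5,0.9,-1.2,0,0,5,0.9,-1.2,0,0,5]'
```

```text
time: 15.42
tool_pos: [0.5177, -0.0828, 0.0798]
tcp_rot: [-0.111, 0.994, 0.0, -0.0]
contact_force: [0.5, -0.3, -0.5]
width: 0.149
gripper_force: 78.5
```

```bash
python3 -m jog '[0.2,-0.3,-12,0,5,0.2,-0.3,-28,0,5,0.2,-0.3,-78,0,5,-10,40,-78,0,5,-30,95,-78,0,5,-50,150,-78,0,5,-65,205,-78,0,5,-70,231,-78,0,5]'; python3 -m jog '[0,0,0,0,5,0,0,35,0,5,0,0,65,0,5,0,0,72,0,5,0,0,72,0,5]';python3 - <<'E'
from h import *
T,p,d=snap("w5");s=robot.get_state()["tool_pos"];print(s)
g=lambda P,o=(196,138):wproj(T,P)
u,w=wproj(T,[s[0],s[1],.026]).astype(int);o=np.array([u-75,w-70]);print(o)
ty=np.array([-.22,.9755,0]);tx=np.array([-.9755,-.22,0])
f=lambda P:((wproj(T,P)-o+.35)*5).round()
for z in(.032,.035,.038):print(z,f([s[0],s[1],z]),f(np.array([s[0],s[1],z])+tx*.003))
cv2.imwrite("pics/c5.png",cv2.resize(p[w-70:w+50,u-75:u+75],None,fx=5,fy=5,interpolation=cv2.INTER_CUBIC))
E
```

```text
time: 16.42
tool_pos: [0.535, 0.1613, 0.159]
tcp_rot: [-0.112, 0.994, 0.0, 0.0]
contact_force: [-1.3, -1.2, -1.3]
width: 0.149
gripper_force: 78.5
time: 17.05
tool_pos: [0.5357, 0.1571, 0.0866]
tcp_rot: [-0.11, 0.994, -0.0, 0.0]
contact_force: [0.0, 0.3, 0.7]
width: 0.15
gripper_force: 78.6
[0.53595622 0.15739836 0.08703283]
[179 136]
0.032 [378. 370.] [378. 350.]
0.035 [378. 378.] [378. 358.]
0.038 [378. 386.] [378. 365.]
```

View pics/c5.png

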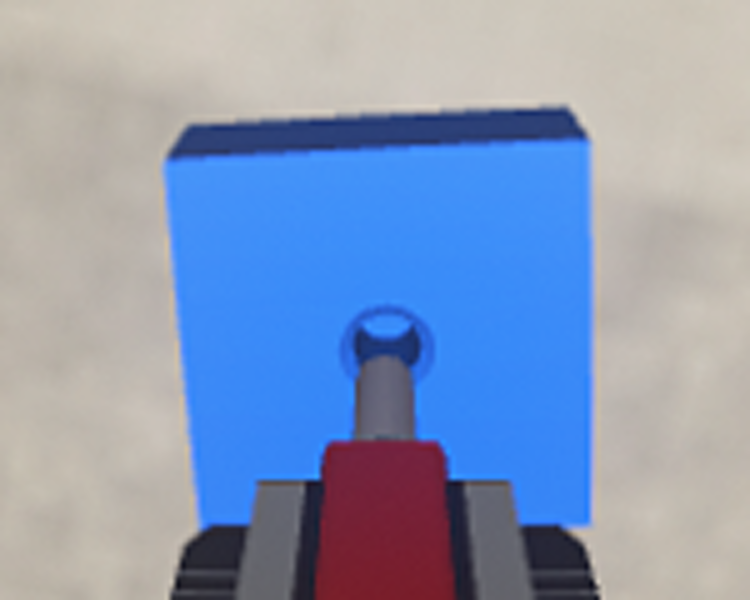

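The hole centre is at (387,346), with the tip just above it at (385,357). I'll correct slightly and lower with force checks.

```bash
python3 -m jog '[0.8,0.3,3,0,5,0.8,0.3,6,0,5,0.8,0.3,9,0,5,0.8,0.3,11,0,5,0.8,0.3,12.5,0,5,0.8,0.3,14,0,5,0.8,0.3,14,0,5]'
```

```text
time: 17.98
tool_pos: [0.5345, 0.1578, 0.0717]
tcp_rot: [-0.111, 0.994, -0.0, -0.0]
contact_force: [0.5, 0.4, -0.7]
width: 0.149
gripper_force: 78.5
```

```bash
python3 -m jog '[0,0,3,0,5,0,0,6,0,5,0,0,9,0,5,0,0,11,0,5,0,0,12.5,0,5,0,0,12.5,0,5]'
```

```text
time: 18.73
tool_pos: [0.5345, 0.1577, 0.0592]
tcp_rot: [-0.11, 0.994, -0.0, -0.0]
contact_force: [1.0, -0.6, -0.8]
width: 0.146
gripper_force: 78.5
```

```bash
python3 -m jog '[0,0,1,0,5,0,0,2,0,5,0,0,2.5,0,5,0,0,2.5,0,5]'
```

```text
time: 19.23
tool_pos: [0.5347, 0.1578, 0.0572]
tcp_rot: [-0.11, 0.994, 0.0, 0.0]
contact_force: [-0.6, -0.5, 9.3]
width: 0.154
gripper_force: 79.8
```

It's home, bottomed at 9 N. Releasing and retreating.

```bash
python3 -m jog '[0,0,-0.7,0,5,0,0,-0.7,0,40,0,0,-0.7,0,40,0,0,-0.7,0,40,0,0,-0.7,0,40]'; python3 -m jog '[0,0,-20,0,40,0,0,-60,0,40,0,0,-110,0,40,0,0,-160,0,40,0,0,-160,0,40]'; python3 - <<'E'
from h import *
T,p,d=snap("w6");s=robot.get_state()["tool_pos"];print(s)
b,g,r=[p[...,i].astype(int) for i in range(3)]
u,w=wproj(T,[.5346,.158,.094]).astype(int);print(u,w,wproj(T,[.5535,-.0955,.05]))
print("cap depth z:",[round(float((T@np.r_[0,0,0,1])[2]),3)],d[w-6:w+14:2,u])
a=cv2.resize(p[w-50:w+40,u-45:u+45],(400,400),interpolation=cv2.INTER_CUBIC)
c=cv2.resize(p[80:200,0:120],(400,400),interpolation=cv2.INTER_CUBIC);cv2.imwrite("pics/c6.png",np.hstack([a,c]))
m=(r>140)&(g<60)&(b<70);m[:w-30]=0;m[w+30:]=0;m[:,:u-30]=0;m[:,u+30:]=0
pts=np.argwhere(m)[:,::-1];print(pts.min(0),pts.max(0),cv2.minAreaRect((np.array([wray(T,*q,.094)[:2] for q in pts])*1000).astype(np.float32)))
E
```

```text
time: 19.85
tool_pos: [0.5344, 0.1578, 0.0574]
tcp_rot: [-0.11, 0.994, -0.0, -0.0]
contact_force: [-0.3, -0.2, -0.2]
width: 0.468
gripper_force: 0.0
time: 20.48
tool_pos: [0.5361, 0.1583, 0.2213]
tcp_rot: [-0.11, 0.994, 0.001, 0.003]
contact_force: [-0.1, -0.4, -0.7]
width: 0.47
gripper_force: 0.0
[0.5350795  0.15797766 0.21904147]
254 179 [ 53.27031556 143.79158962]
cap depth z: [0.363] [0.29046077 0.2852541  0.28051144 0.27785596 0.2806484  0.28076464
 0.29343823 0.35221657 0.3517677  0.3810546 ]
[239 175] [254 190] ((538.7102661132812, 151.7582550048828), (13.025148391723633, 13.0543212890625), 89.08799743652344)
```

View pics/c6.png

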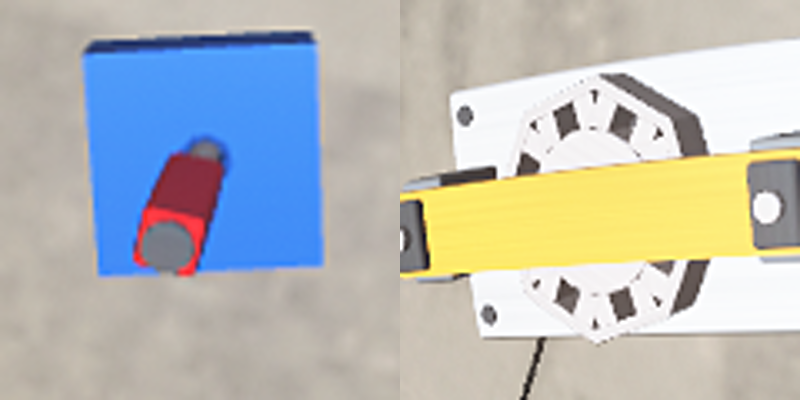

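The pin sits in the hole but leans about 5° within the hole's play (cap top 7.7 mm off the hole axis). I'll straighten it by regrasping softly and letting go slowly.

```bash
python3 -m jog '[0,0,50,0,40,0,0,100,0,40,0,0,140,0,40,0,0,160,0,40,0,0,160,0,40]' 20; python3 -m jog '[0,0,0,0,24,0,0,0,0,20,0,0,0,0,17,0,0,0,0,15,0,0,0,0,10,0,0,0,0,10,0,0,0,0,10]' 20;  python3 -m jog '[0,0,1,0,10,0,0,2,0,10,0,0,2,0,10]'
```

```text
time: 21.15
tool_pos: [0.5329, 0.1572, 0.0554]
tcp_rot: [-0.11, 0.994, -0.001, -0.002]
contact_force: [-0.4, -0.4, 0.4]
width: 0.471
gripper_force: 0.0
time: 22.02
tool_pos: [0.5346, 0.1578, 0.0576]
tcp_rot: [-0.111, 0.994, 0.0, 0.0]
contact_force: [-0.4, 0.8, 3.8]
width: 0.16
gripper_force: 22.2
time: 22.4
tool_pos: [0.5356, 0.158, 0.0566]
tcp_rot: [-0.11, 0.994, 0.0, 0.001]
contact_force: [-1.7, -0.1, 18.6]
width: 0.159
gripper_force: 24.6
```

```bash
cat >>h.py <<'E'
def lean(name):
    T,p,d=snap(name);b,g,r=[p[...,i].astype(int) for i in range(3)]
    u,w=wproj(T,[.5346,.158,.094]).astype(int)
    m=(r>130)&(g<70)&(b<80)&(r>2.2*g);M=np.zeros_like(m);M[max(0,w-45):w+45,u-45:u+45]=1;m&=M
    pts=np.argwhere(m)[:,::-1];br=np.array([wray(T,*q,.094)[:2] for q in pts])*1000
    R=cv2.minAreaRect(br.astype(np.float32));dx=(np.array(R[0])-[534.5,158.3])
    print("top",np.round(R[0],1),np.round(R[1],1),"lean tool x,y mm",np.round([-.9755*dx[0]-.22*dx[1],-.22*dx[0]+.9755*dx[1]],1),"tcp",robot.get_state()["tool_pos"].round(4))
E
python3 -c "from h import *;lean('w7')"
python3 -m jog '[0,0,-2,0,10,0,0,-2,0,15,0,0,-2,0,16,0,0,-2,0,17,0,0,-2,0,18,0,0,-2,0,19,0,0,-2,0,20,0,0,-2,0,21]';python3 -c "from h import *;lean('w8')"
```

```text
top [529.8 157.7] [33.7 13.4] lean tool x,y mm [4.7 0.5] tcp [0.5356 0.158  0.0566]
time: 23.45
tool_pos: [0.5345, 0.1577, 0.0575]
tcp_rot: [-0.11, 0.994, -0.0, 0.0]
contact_force: [0.3, -0.3, 0.6]
width: 0.247
gripper_force: 0.0
top [531.2 157.1] [36.7 13.2] lean tool x,y mm [ 3.5 -0.5] tcp [0.5345 0.1578 0.0575]
```

```bash
python3 -m jog '[0,0,0,0,23,0,0,0,0,26,0,0,0,0,30,0,0,0,0,35,0,0,0,0,40,0,0,0,0,40]';python3 -c "from h import *;lean('w9')"
python3 -m jog '[0,0,-15,0,40,0,0,-40,0,40,0,0,-80,0,40,0,0,-120,0,40,0,0,-160,0,40,0,0,-160,0,40,0,0,-160,0,40]';python3 -c "from h import *;lean('w10')"
```

```text
time: 24.25
tool_pos: [0.5345, 0.1577, 0.0575]
tcp_rot: [-0.11, 0.994, -0.0, -0.0]
contact_force: [-0.4, 0.5, -0.2]
width: 0.468
gripper_force: 0.0
top [531.2 157.1] [36.7 13.2] lean tool x,y mm [ 3.5 -0.5] tcp [0.5345 0.1577 0.0575]
time: 25.18
tool_pos: [0.5343, 0.1577, 0.2178]
tcp_rot: [-0.111, 0.994, 0.0, 0.0]
contact_force: [0.2, 0.8, -0.6]
width: 0.466
gripper_force: 0.0
top [536.7 158.4] [28.1 12.3] lean tool x,y mm [-2.2 -0.4] tcp [0.5341 0.1576 0.2172]
```

```bash
python3 - <<'E'
from h import *
for n in("w1","w6","w10"):
    q=np.load(f"pics/{n}.npz");T,p,d=q["T"],q["p"],q["d"];b,g,r=[p[...,i].astype(int) for i in range(3)]
    K=calibration("wrist")["intrinsics"]
    c=wproj(T,[.5346,.158,.07]).astype(int);P=[]
    for v in range(c[1]-35,c[1]+35):
        for u in range(c[0]-35,c[0]+35):
            x=(u-K[0,2])/K[0,0];y=(v-K[1,2])/K[1,1];t=np.hypot(x,y);s=np.tan(t)/t
            X=T@np.r_[x*s*d[v,u],y*s*d[v,u],d[v,u],1];P.append(np.r_[X[:3],u,v,r[v,u],g[v,u],b[v,u]])
    P=np.array(P);h=P[P[:,2]>.085];C=P[(P[:,2]>.09)]
    print(n,"top z p90",np.percentile(h[:,2],90).round(4),len(h),"top centroid",np.median(C[:,:2],0).round(4))
    m=(P[:,5]>140)&(P[:,6]<60)&(P[:,7]<70);w=np.array([wray(T,a[3],a[4],.094)[:2]*1000 for a in P[m]]);print(cv2.minAreaRect(w.astype(np.float32)))
    mb=(P[:,7]>150)&(P[:,5]<90);print("stand top z",np.median(P[mb,2]).round(4))
E
```

```text
w1 top z p90 0.0984 236 top centroid [0.5327 0.1574]
((534.4490356445312, 158.31236267089844), (13.194734573364258, 11.713560104370117), 12.412591934204102)
stand top z 0.0258
w6 top z p90 0.0973 250 top centroid [0.5376 0.1512]
((538.7102661132812, 151.7582550048828), (13.025148391723633, 13.0543212890625), 89.08799743652344)
stand top z 0.0259
w10 top z p90 0.0972 263 top centroid [0.5433 0.1601]
((536.7418823242188, 158.4380645751953), (28.121906280517578, 12.26643180847168), 13.01747989654541)
stand top z 0.0258
```

The side lean is gone, but the pin now leans about 6° away along tool x. I'll regrasp with the gripper turned 90° to square that axis too.

```bash
python3 -c "
from h import *
print(robot.get_state()['joint_pos'].round(2))"; python3 -m jog '[0,0,0,10,60,0,0,0,20,60,0,0,0,30,60,0,0,0,40,60,0,0,0,50,60,0,0,0,60,60,0,0,0,70,60,0,0,0,80,60]'; python3 -m jog '[0,0,0,10,60,0,0,0,10,60,0,0,0,10,60]' 25;  python3 -c "
from h import *
print(robot.get_state()['joint_pos'].round(2),robot.get_state()['tool_pos'])"
```

```text
[-0.46  0.31  0.14  1.8  -0.05  1.03  1.49]
time: 26.22
tool_pos: [0.534, 0.1576, 0.2166]
tcp_rot: [0.557, 0.831, -0.001, -0.0]
contact_force: [0.9, 0.2, 0.1]
width: 0.7
gripper_force: 0.0
time: 26.6
tool_pos: [0.5343, 0.1577, 0.2171]
tcp_rot: [0.623, 0.782, -0.0, -0.0]
contact_force: [-0.1, 0.4, -0.0]
width: 0.703
gripper_force: 0.0
[-0.68  0.33  0.41  1.81 -0.15  1.03  0.02] [0.53428953 0.15773508 0.2170839 ]
```

```bash
python3 -m jog '[0,0,50,0,60,0,0,100,0,60,0,0,140,0,60,0,0,159,0,60,0,0,159,0,60]' 25; python3 -m jog '[0,0,0,0,45,0,0,0,0,32,0,0,0,0,24,0,0,0,0,19,0,0,0,0,15,0,0,0,0,10,0,0,0,0,10,0,0,0,0,10]' 60; python3 - <<'E'
from h import *
T,p,d=snap("w11");b,g,r=[p[...,i].astype(int) for i in range(3)]
# pin lean seen sideways (camera looks along tool x): handle edges columns at top and bottom -> tool-y tilt ; cap depth -> tool-x
K=calibration("wrist")["intrinsics"];P=[]
c=wproj(T,[.5346,.158,.094]).astype(int);print(c)
m=(r>1.8*g)&(r>1.8*b)&(r>70)
for v in range(c[1]-90,c[1]+45,8):
    x=np.where(m[v,c[0]-45:c[0]+45])[0]
    if len(x)>4: print(v,x.min()+c[0]-45,x.max()+c[0]-45,d[v,c[0]].round(3),r[v,c[0]])
E
```

```text
time: 27.22
tool_pos: [0.5343, 0.1575, 0.0581]
tcp_rot: [0.624, 0.781, -0.001, -0.0]
contact_force: [-0.0, 0.4, 1.3]
width: 0.703
gripper_force: 0.0
time: 28.22
tool_pos: [0.5345, 0.1578, 0.0586]
tcp_rot: [0.625, 0.781, -0.0, 0.0]
contact_force: [-0.8, -1.2, 4.1]
width: 0.152
gripper_force: 58.4
[252 286]
252 243 261 0.145 98
260 242 268 0.139 98
268 242 269 0.133 99
276 241 269 0.127 98
284 240 270 0.124 187
292 241 270 0.122 124
300 241 270 0.124 124
```

```bash
cat >>h.py <<'E'
def slope(n,u0,u1,v0,v1):
    q=np.load(f"pics/{n}.npz");T,d=q["T"],q["d"];K=calibration("wrist")["intrinsics"];P=[]
    R=Ro.from_quat(robot.get_state()["tcp_rot"]).as_matrix()
    for v in range(v0,v1):
        for u in range(u0,u1):
            x=(u-K[0,2])/K[0,0];y=(v-K[1,2])/K[1,1];t=np.hypot(x,y);s=np.tan(t)/t
            X=(T@np.r_[x*s*d[v,u],y*s*d[v,u],d[v,u],1])[:3];P.append(np.r_[R[:,0]@X,X[2]])
    P=np.array(P);f=np.polyfit(P[:,1],P[:,0],1);print("z range",P[:,1].min().round(3),P[:,1].max().round(3),"dx/dz deg",np.degrees(np.arctan(f[0])).round(1),"res mm",(np.std(P[:,0]-np.polyval(f,P[:,1]))*1e3).round(2))
E
python3 -c "
from h import *
slope('w11',247,264,256,278)
slope('w8',247,264,250,275)"
```

```text
z range 0.073 0.201 dx/dz deg 25.7 res mm 3.11
z range 0.062 0.2 dx/dz deg 0.2 res mm 2.41
```

```bash
sed -i 's/    P=np.array(P);f=np.polyfit(P\[:,1\],P\[:,0\],1)/    P=np.array(P);P=P[P[:,1]<.098];\n    for _ in range(4):\n        f=np.polyfit(P[:,1],P[:,0],1);e=P[:,0]-np.polyval(f,P[:,1]);P=P[abs(e)<max(2*e.std(),3e-4)]\n    f=np.polyfit(P[:,1],P[:,0],1)/' h.py
python3 -c "
from h import *
slope('w11',247,264,254,278)
slope('w8',247,264,250,275)
slope('w3',248,264,232,275);slope('w5',248,264,232,275);slope('w2',248,264,232,275)
d=np.load('pics/w11.npz')['d'];print(d[240:284:4,248:266:4].round(4))"
```

```text
z range 0.072 0.092 dx/dz deg -3.1 res mm 0.31
z range 0.062 0.083 dx/dz deg 0.4 res mm 2.42Traceback (most recent call last):
  File "<string>", line 5, in <module>
    slope('w3',248,264,232,275);slope('w5',248,264,232,275);slope('w2',248,264,232,275)
    ~~~~~^^^^^^^^^^^^^^^^^^^^^^
  File "h.py", line 37, in slope
    f=np.polyfit(P[:,1],P[:,0],1);e=P[:,0]-np.polyval(f,P[:,1]);P=P[abs(e)<max(2*e.std(),3e-4)]
    raise TypeError("expected non-empty vector for x")
TypeError: expected non-empty vector for x
```

```bash
python3 -m jog '[0,0,1,0,10,0,0,2,0,10]';python3 -m jog '[0,0,-1.2,0,10,0,0,-1.2,0,10,0,0,-1.2,0,14,0,0,-1.2,0,15,0,0,-1.2,0,16,0,0,-1.2,0,17,0,0,-1.2,0,18,0,0,-1.2,0,19]' 20; python3 -m jog '[0,0,0,0,20,0,0,0,0,22,0,0,0,0,25,0,0,0,0,30,0,0,0,0,40,0,0,0,0,50]'; python3 -m jog '[0,0,-20,0,50,0,0,-60,0,50,0,0,-110,0,50,0,0,-160,0,50,0,0,-160,0,50,0,0,-160,0,50]';python3 - <<'E'
from h import *
T,p,d=snap("w12");b,g,r=[p[...,i].astype(int) for i in range(3)]
K=calibration("wrist")["intrinsics"]
for n in("w1","w6","w10","w12"):
    q=np.load(f"pics/{n}.npz");T,p=q["T"],q["p"];b,g,r=[p[...,i].astype(int) for i in range(3)]
    c=wproj(T,[.5346,.158,.094]).astype(int);o=np.zeros(r.shape,bool);o[c[1]-40:c[1]+40,c[0]-40:c[0]+40]=1
    print(n,c)
    gray=o&(abs(r-g)<25)&(abs(b-g)<30)&(r<140)&(r>80)     # steel cap and shaft
    k,l,st,ce=cv2.connectedComponentsWithStats(gray.astype(np.uint8))
    for i in range(1,k):
        if st[i,4]>15:print("  gray",st[i],"@.097",wray(T,*ce[i],.097)[:2].round(4),"@.03",wray(T,*ce[i],.03)[:2].round(4))
    red=o&(r>2.2*g)&(r>2*b)&(r>60);pts=np.argwhere(red);print("  red rows/cols",pts.min(0),pts.max(0))
E
```

```text
time: 28.52
tool_pos: [0.5349, 0.1578, 0.0576]
tcp_rot: [0.625, 0.781, 0.0, 0.0]
contact_force: [-9.7, -2.2, 34.7]
width: 0.157
gripper_force: 62.8
time: 29.52
tool_pos: [0.5345, 0.1577, 0.0577]
tcp_rot: [0.625, 0.781, -0.0, 0.0]
contact_force: [-0.2, 0.8, -0.7]
width: 0.222
gripper_force: 0.0
time: 30.28
tool_pos: [0.5345, 0.1577, 0.0577]
tcp_rot: [0.625, 0.781, -0.0, 0.0]
contact_force: [-0.6, -0.1, -0.6]
width: 0.583
gripper_force: 0.0
time: 31.02
tool_pos: [0.5342, 0.1578, 0.2174]
tcp_rot: [0.625, 0.781, -0.0, -0.0]
contact_force: [-0.4, 0.7, -0.2]
width: 0.588
gripper_force: 0.0
w1 [255 184]
  gray [251 181  11  11  97] @.097 [0.5346 0.1584] @.03 [0.5533 0.1628]
  red rows/cols [169 250] [191 263]
w6 [254 179]
  gray [241 179  12  12 102] @.097 [0.5395 0.1515] @.03 [0.5588 0.1537]
  red rows/cols [164 239] [190 258]
w10 [254 183]
  gray [253 165   6   5  28] @.097 [0.5185 0.1553] @.03 [0.5329 0.1586]
  gray [249 191  12  11 101] @.097 [0.5454 0.1607] @.03 [0.5667 0.1654]
  red rows/cols [171 248] [200 262]
w12 [254 185]
  gray [244 187  12  13 103] @.097 [0.5319 0.1509] @.03 [0.5353 0.1302]
  red rows/cols [171 243] [197 257]
```

The pin still rests tilted about 5° in its loose hole. One more try: take it lightly where it leans, bring the top back over the hole, and release slowly.

```bash
python3 -m jog '[-5,0,50,0,50,-5,0,100,0,50,-5,0,140,0,50,-5,0,159,0,50,-5,0,159,0,50]' 20; python3 -m jog '[0,0,0,0,32,0,0,0,0,26,0,0,0,0,22,0,0,0,0,18,0,0,0,0,15,0,0,0,0,10,0,0,0,0,10,0,0,0,0,10]' 20; python3 -m jog '[1.5,0,0,0,10,3,0,0,0,10,4,0,0,0,10,5,0,0,0,10,5,0,0,0,10]'; python3 - <<'E'
from h import *
snap("w13")
for n in("w2","w3","w4","w5","w13"):
    p=np.load(f"pics/{n}.npz")["p"];b,g,r=[p[...,i].astype(int) for i in range(3)]
    o=np.zeros(r.shape,bool);o[255:330,225:285]=1
    gray=o&(abs(r-g)<25)&(abs(b-g)<30)&(r<150)&(r>70);k,l,st,ce=cv2.connectedComponentsWithStats(gray.astype(np.uint8))
    red=o&(r>2.2*g)&(r>2*b)&(r>130);print(n,[(st[i].tolist(),ce[i].round(1).tolist()) for i in range(1,k) if 300<st[i,4]<900],"bright red",np.argwhere(red).min(0),np.argwhere(red).max(0))
E
```

```text
time: 31.7
tool_pos: [0.535, 0.1525, 0.0578]
tcp_rot: [0.625, 0.781, -0.001, -0.0]
contact_force: [0.0, 0.2, -0.4]
width: 0.582
gripper_force: 0.0
time: 32.7
tool_pos: [0.5356, 0.1529, 0.0587]
tcp_rot: [0.625, 0.781, -0.0, 0.0]
contact_force: [0.2, 0.5, 2.4]
width: 0.158
gripper_force: 22.0
time: 33.33
tool_pos: [0.5344, 0.1578, 0.0587]
tcp_rot: [0.625, 0.781, -0.0, -0.0]
contact_force: [-0.6, -2.9, 3.6]
width: 0.16
gripper_force: 22.4
w2 [([243, 275, 27, 23, 454], [255.6, 286.0])] bright red [267 240] [293 271]
w3 [([243, 275, 27, 23, 455], [255.6, 285.9])] bright red [267 240] [293 271]
w4 [([243, 275, 27, 23, 455], [255.6, 285.9])] bright red [267 240] [293 271]
w5 [([242, 275, 28, 23, 457], [255.4, 285.7])] bright red [267 240] [293 271]
w13 [([242, 278, 27, 21, 432], [255.3, 287.7])] bright red [270 240] [295 271]
```

```bash
python3 -m jog '[1.2,0,0,0,10,1.2,0,0,0,10,0.3,0,0,0,10,0.3,0,0,0,10]'; python3 -m jog '[0,0,0,0,13.5,0,0,0,0,14,0,0,0,0,14.5,0,0,0,0,15,0,0,0,0,15.5,0,0,0,0,16,0,0,0,0,16.5,0,0,0,0,17]'; python3 -m jog '[0,0,0,0,18,0,0,0,0,20,0,0,0,0,25,0,0,0,0,32,0,0,0,0,50,0,0,0,0,50]'; python3 -m jog '[0,0,-20,0,50,0,0,-60,0,50,0,0,-110,0,50,0,0,-160,0,50,0,0,-160,0,50,0,0,-160,0,50]'; python3 - <<'E'
from h import *
T,p,d=snap("w14");b,g,r=[p[...,i].astype(int) for i in range(3)]
c=wproj(T,[.5346,.158,.094]).astype(int);o=np.zeros(r.shape,bool);o[c[1]-40:c[1]+40,c[0]-40:c[0]+40]=1
gray=o&(abs(r-g)<25)&(abs(b-g)<30)&(r<140)&(r>80);k,l,st,ce=cv2.connectedComponentsWithStats(gray.astype(np.uint8))
for i in range(1,k):
    if st[i,4]>15:print("gray",st[i],wray(T,*ce[i],.097)[:2].round(4))
m=(b>150)&(r<90);k,l,st,ce=cv2.connectedComponentsWithStats((m&o).astype(np.uint8));i=1+np.argmax(st[1:,4])
k2,l2,_,_=cv2.connectedComponentsWithStats(m.astype(np.uint8));pts=np.argwhere(l2==l2[tuple(np.argwhere(l==i)[0])])[:,::-1]
print("stand",cv2.minAreaRect((np.array([wray(T,*q,.026)[:2] for q in pts])*1000).astype(np.float32)))
E
```

```text
time: 33.88
tool_pos: [0.5343, 0.1586, 0.0587]
tcp_rot: [0.624, 0.781, 0.0, -0.0]
contact_force: [-0.7, 0.7, 1.9]
width: 0.159
gripper_force: 22.2
time: 34.88
tool_pos: [0.5344, 0.158, 0.0587]
tcp_rot: [0.625, 0.781, -0.0, 0.0]
contact_force: [0.1, 0.6, 0.9]
width: 0.198
gripper_force: 0.0
time: 35.62
tool_pos: [0.5344, 0.158, 0.0587]
tcp_rot: [0.625, 0.781, -0.0, 0.0]
contact_force: [-0.7, -0.3, 0.6]
width: 0.584
gripper_force: 0.0
time: 36.38
tool_pos: [0.5341, 0.1581, 0.2184]
tcp_rot: [0.625, 0.781, -0.0, -0.0]
contact_force: [0.3, -0.7, -0.4]
width: 0.586
gripper_force: 0.0
gray [281 149  13  12  70] [0.5558 0.1951]
gray [283 174  11   6  42] [0.5628 0.1741]
gray [224 188  43  37 496] [0.527  0.1394]
gray [285 207   7   5  21] [0.5704 0.1438]
gray [246 208   9   8  34] [0.5371 0.1325]
gray [256 213   6   5  21] [0.5449 0.1317]
gray [275 216  12   8  56] [0.5666 0.1327]
stand ((535.2638549804688, 158.7864227294922), (59.77036666870117, 59.840694427490234), 15.476078987121582)
```

```bash
python3 - <<'E'
from h import *
for n in("w1","w12","w14"):
    q=np.load(f"pics/{n}.npz");T,p=q["T"],q["p"];b,g,r=[p[...,i].astype(int) for i in range(3)]
    c=wproj(T,[.5346,.158,.094]).astype(int);o=np.zeros(r.shape,bool);o[c[1]-40:c[1]+40,c[0]-40:c[0]+40]=1
    red=o&(r>2.2*g)&(r>2*b)&(r>60);br=red&(r>150);pts=np.argwhere(br)[:,::-1]
    print(n,"red rc",np.argwhere(red).min(0),np.argwhere(red).max(0),"bright",pts.min(0),pts.max(0),"top ctr",wray(T,*((pts.min(0)+pts.max(0))/2),.094)[:2].round(4),"shaft base",wproj(T,[.5346,.158,.044]).round(),"c",c)
E
```

```text
w1 red rc [169 250] [191 263] bright [250 178] [263 191] top ctr [0.5343 0.1588] shaft base [256. 173.] c [255 184]
w12 red rc [171 243] [197 257] bright [243 185] [257 197] top ctr [0.5319 0.1523] shaft base [254. 173.] c [254 185]
w14 red rc [172 245] [198 259] bright [245 185] [259 198] top ctr [0.5338 0.1523] shaft base [254. 173.] c [254 185]
```

```bash
python3 - <<'E'
from h import *
K=calibration("wrist")["intrinsics"]
for n in("w1","w14"):
    q=np.load(f"pics/{n}.npz");T,d=q["T"],q["d"];c=(257,185) if n=="w1" else (252,191);z=[]
    for v in range(c[1]-4,c[1]+5):
        for u in range(c[0]-4,c[0]+5):
            x=(u-K[0,2])/K[0,0];y=(v-K[1,2])/K[1,1];t=np.hypot(x,y);s=np.tan(t)/t;z.append((T@np.r_[x*s*d[v,u],y*s*d[v,u],d[v,u],1])[2])
    print(n,"cap top z",np.median(z).round(4))
E
```

```text
w1 cap top z 0.0966
w14 cap top z 0.0961
```

The cap is at its starting height (96.1 mm now, 96.6 mm at the start), so the pin is fully home and resting within the hole's play. The collar was left firm and the arm is clear, so I'm handing in.

```bash
python3 -c "
from rig import robot
print(robot.sign_off())"
```

```text
the job is handed in; nothing more can be done
None
```

I turned the collar clockwise in two strokes until the pad bore on the blank and held it firm at about 11 N; the pin is back in its stand fully home, though it leans about 4° in the loose hole after three tries to straighten it, and the job was handed in at about 36 s.

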